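# Refit, clamp and stock a pantry riser shelf

### The arm

A 6-joint arm with a two-finger parallel gripper is mounted at the origin on the work surface. World frame = base frame: x ahead of the robot, y to its left, z up, the work surface at z = 0. Lengths are in m, angles in rad, forces in N, time in s.
With the tool pointing down it reaches from about 0.325 to 0.9 m from the base axis. Payload 6.1 kg.
Tool frame: the origin (TCP) lies midway between the tips of the shut fingers; the grasp point (between the pads) lies 19 mm behind it; z points along the fingers, y is the line along which they close (so a half turn about z gives the same grasp; the last joint's range is limited). The gripper opens to 85 mm and grips with 20 to 120 N. Pads are 22 mm wide; open, the fingers measure 114 mm over their backs; the gripper's body (76 mm by 85 mm) begins 54 mm behind the grasp point. The pads swing forward as they close: fully open they stand 13 mm farther back than shut.
Start: joints at [1.138, 0.22, 1.526, -0, 1.395, -0.126], TCP at [0.189, 0.596, 0.208] pointing down, gripper open.
Joint ranges: [-2.98, 2.98], [-0.91, 2.08], [0.09, 2.57], [-1.24, 4.39], [0.2, 2.65], [-2.68, 2.68]. Speed limits (rad/s): [2.57, 2.57, 3.01, 3.14, 3.14, 3.14].

### API

Orientations are given as [roll, pitch, yaw] about the fixed x, y, z axes, in that order (R = Rz(yaw) Ry(pitch) Rx(roll)).
In Python, from plant import movep, move_l, set_joints, gripper_to, hold, inverse_kinematics, observe, get_image, get_calibration, Unreachable, job_done gives the robot as it stands. Calls block until the motion is done:
- movep(position, orientation): joint-space move of the TCP to a pose.
- move_l(position, feed=0.15, rotation=None, max_force=None): straight line of the TCP; rotation=None keeps the orientation; feed is the mean speed in m/s. With max_force (N) it stops when the force on the tool has changed by that much, and returns True; else False.
- set_joints(angles): joint-space move.
- gripper_to(opening, f_grip=None): finger opening in m; f_grip is the grip in N (None keeps the last); returns when the fingers have stopped.
- hold(seconds).
- inverse_kinematics(position, orientation): joint angles nearest the present ones, or None.
- observe(): the state.
- get_image(name): name is "side" or "top"; returns (picture, depth): 384x512x3 uint8, red, green, blue; 384x512 float32, m along the optical axis (not along the pixel's ray), 0 where there is no reading.
- get_calibration(name): a dict with "intrinsics" (3x3 intrinsics, pixels), "dist_coeffs" ([k1, k2, p1, p2, k3] as OpenCV has them; the pictures are not rectified), "world_from_camera" (4x4, takes a point from camera to world coordinates). Camera axes: x right, y down, z forward; pixel columns grow to the right and rows downward; lengths in m; the calibration is good to about 2 mm. A picture is of the moment at which its call begins. get_calibration takes no time and is no camera call.
A pose or a line that the arm cannot do raises Unreachable and nothing moves.
- job_done(): hands the job in; it is judged then, once.
The state is a dict: "time_s": time; "q": joint angles; "joint_velocities": joint speeds; "joint_torque": joint torques, N m; "eef_pos": TCP position; "tcp_rot": TCP orientation; "ft_force": force on the tool from outside, world axes, zero at the start; "torque": the same for the moment, N m; "opening": finger opening in m; "grasp_force": force on a finger pad.
Only numpy, scipy, OpenCV 4.12 (cv2) and the standard library are available. Lean on these libraries where they do the work, as an engineer would, in place of code of your own. Each camera call takes 0.05 s, during which the arm holds its last target. There are 200 camera calls.

### The job

Put the pantry riser back in service: hook the white deck panel's rear edge under the riser's blue lip and lower its front edge behind the front ridge so that it lies flat, square and centred in its bay. Then turn the click wrench clockwise, swinging the red dog over the deck, until the bolt is fully tight and the handle clearly breaks over at its yellow knuckle; after that stand every jar upright on the deck, centred in front of the carton of its own colour. Leave the bowl and the bread rolls alone.

Things in the scene. Friction and masses are not known exactly. Their poses are not given: they have to be found in the camera images.
- bay (a point): Centre of the flat bay floor of a fixed aluminium riser stand (240 x 330 mm, floor 40 mm above the table). Axes: x to the rear, away from the robot, y left, z up. The bay runs from x = -83 mm (inner face of the blue front ridge) to +83 mm (blue rear wall), 330 mm wide in y with no side walls. A seated deck lies flat on this floor, centred, 3 mm clear front and rear
- lip (a point): Middle of the front edge of the blue lip that sticks out forwards from the stand's rear wall, at the lip's underside: 63 mm behind the bay centre, 20 mm above the bay floor. The lip covers the rear 20 mm of the bay over its full width and is 8 mm thick. Tilt the deck (about 0.2 rad, rear edge down), slide its rear edge under here, then lower the front. Axes as bay
- ridge (a point): Middle of the top of the blue front ridge of the bay: 90 mm in front of the bay centre, 14 mm above the bay floor, 14 mm wide. The deck's front edge comes down just behind it. A level deck cannot pass between ridge and lip. Axes as bay
- fin (a point): Centre of the black upright fin on the loose white deck panel (panel 160 mm in x, 320 mm in y, 8 mm thick, 0.4 kg). Fin: at the panel's middle, 60 mm along x, 12 mm thick in y, 36 mm high. This point is 26 mm above the panel's underside, 18 mm above its top face; z is up off the panel. Symmetric: either long edge may go to the rear. Seated, this point is 26 mm above bay
- bolt (a joint): Clamp bolt at the stand's right end (-y), vertical axis; rad, starts at 0 to 0.2, grows clockwise seen from above, stops dead at 1.3 (tight), drags at 0.2 N m. A red dog on it (42 mm long from the axis, 18 mm wide) points to the front at 0 and swings over the deck's right edge as it tightens, 2.5 mm above a seated deck; it jams on an unseated deck
- click_handle (a joint): Breakaway joint of the click wrench that stays on the bolt: vertical axis at the yellow knuckle, 30 mm from the bolt axis; rad, 0 = straight, grows clockwise seen from above when it trips, to a stop at 0.35, and stays cranked. It yields at 0.6 N m (7 N at handle_grip), so the bolt turns first and this trips when the bolt has come to its stop
- bolt_axis (a point): Point on the vertical bolt axis at the height of the wrench handle, 85 mm above the table. The steel wrench head here is 30 mm across. It lies 55 mm to the front and 186 mm to the right of the bay centre
- handle_grip (a point): Middle of the black rubber wrench handle with red bands: a level round bar 22 mm thick, 85 mm long, 85 mm above the table, 115 mm from the bolt axis while straight. Its x axis points along the handle away from the bolt. It may be pushed sideways or gripped from above; nothing stands under it
- jar_red_mid (a point): Loose upright jar with red lid and label band, a low pot 52 mm in diameter, 36 mm tall, 0.16 kg; this point is its centre, half-way up. It may be absent in a run
- carton_red: Fixed red carton on the stand's rear ledge, 34 mm deep (x) x 46 mm wide (y) x 100 mm tall; origin at the centre of its underside, x to the rear like the stand's, z up. It stands 119 mm behind the bay centre; neighbouring cartons are 66 or 84 mm apart in y; the colour order varies. A jar for it belongs on the deck, about 130 mm in front of this origin at the same y
- jar_red: The same red jar; origin at the centre of its underside
- jar_yellow_mid (a point): Loose upright jar with yellow lid and label band, a low pot 52 mm in diameter, 36 mm tall, 0.16 kg; this point is its centre, half-way up. It may be absent in a run
- carton_yellow: Fixed yellow carton on the stand's rear ledge, 34 mm deep (x) x 46 mm wide (y) x 100 mm tall; origin at the centre of its underside, x to the rear like the stand's, z up. It stands 119 mm behind the bay centre; neighbouring cartons are 66 or 84 mm apart in y; the colour order varies. A jar for it belongs on the deck, about 130 mm in front of this origin at the same y
- jar_yellow: The same yellow jar; origin at the centre of its underside
- jar_green_mid (a point): Loose upright jar with green lid and label band, a low pot 52 mm in diameter, 36 mm tall, 0.16 kg; this point is its centre, half-way up. It may be absent in a run
- carton_green: Fixed green carton on the stand's rear ledge, 34 mm deep (x) x 46 mm wide (y) x 100 mm tall; origin at the centre of its underside, x to the rear like the stand's, z up. It stands 119 mm behind the bay centre; neighbouring cartons are 66 or 84 mm apart in y; the colour order varies. A jar for it belongs on the deck, about 130 mm in front of this origin at the same y
- jar_green: The same green jar; origin at the centre of its underside
- jar_blue_mid (a point): Loose upright jar with blue lid and label band, a low pot 52 mm in diameter, 36 mm tall, 0.16 kg; this point is its centre, half-way up. It may be absent in a run
- carton_blue: Fixed blue carton on the stand's rear ledge, 34 mm deep (x) x 46 mm wide (y) x 100 mm tall; origin at the centre of its underside, x to the rear like the stand's, z up. It stands 119 mm behind the bay centre; neighbouring cartons are 66 or 84 mm apart in y; the colour order varies. A jar for it belongs on the deck, about 130 mm in front of this origin at the same y
- jar_blue: The same blue jar; origin at the centre of its underside
- bowl: Bystander: black bowl, 120 mm across, 50 mm high, at the far left; origin under its centre
- roll0: Bystander: bread roll 84 mm across, 45 mm high, on a red cutting board beyond the stand; origin under its centre
- roll1: Bystander: bread roll 84 mm across, 45 mm high, on a red cutting board beyond the stand; origin under its centre
Things that resemble listed ones, but are neither listed nor needed, are in the scene too. Leave any black or pink look-alike of the jar_red alone.

How it is judged:
On the way, in this order (a step that is already met when the one before it is completed fails the run):
1. the deck lies flat in the bay, hooked under the lip and released (x of fin in the frame of bay between -0.008 and 0.008 m and y of fin in the frame of bay between -0.014 and 0.014 m and z of fin in the frame of bay between 0.02 and 0.03 m and angle between fin's own z axis and vertical below 0.035 rad and angle between the x axis of fin and the x axis of bay, either way round below 0.06 rad and contact force between the fingers and deck below 0.1 N), for 0.2 s.
2. the bolt is tight with the deck still seated and the click handle has tripped (x of fin in the frame of bay between -0.008 and 0.008 m and y of fin in the frame of bay between -0.014 and 0.014 m and z of fin in the frame of bay between 0.02 and 0.03 m and angle between fin's own z axis and vertical below 0.035 rad and angle between the x axis of fin and the x axis of bay, either way round below 0.06 rad and value of joint bolt above 1.25 rad and value of joint click_handle above 0.15 rad), for 0.2 s.
3. every jar stands on the clamped deck in front of its own carton (y of jar_red_mid in the frame of carton_red between -0.015 and 0.015 m and x of jar_red_mid in the frame of carton_red between -0.175 and -0.08 m and z of jar_red_mid in the frame of bay between 0.022 and 0.03 m and angle between each of jar_red_mid, jar_yellow_mid, jar_green_mid, jar_blue_mid's own z axis and vertical below 0.1 rad and y of jar_yellow_mid in the frame of carton_yellow between -0.015 and 0.015 m and x of jar_yellow_mid in the frame of carton_yellow between -0.175 and -0.08 m and z of jar_yellow_mid in the frame of bay between 0.022 and 0.03 m and y of jar_green_mid in the frame of carton_green between -0.015 and 0.015 m and x of jar_green_mid in the frame of carton_green between -0.175 and -0.08 m and z of jar_green_mid in the frame of bay between 0.022 and 0.03 m and y of jar_blue_mid in the frame of carton_blue between -0.015 and 0.015 m and x of jar_blue_mid in the frame of carton_blue between -0.175 and -0.08 m and z of jar_blue_mid in the frame of bay between 0.022 and 0.03 m), for 0.2 s.
At the end, for the whole second after the job is handed in: Deck flat in the bay (within 8 mm front to rear, 14 mm sideways, 0.06 rad of square), bolt beyond 1.25 rad, click handle cranked beyond 0.15 rad, every present jar upright on the deck within 15 mm of its carton's centre line and 80 to 175 mm in front of the carton's centre, released and at rest (all of step 2 and all of step 3 and linear speed of each of jar_red, jar_yellow, jar_green, jar_blue below 0.02 m/s and contact force between the fingers and jar_red below 0.1 N and contact force between the fingers and jar_yellow below 0.1 N and contact force between the fingers and jar_green below 0.1 N and contact force between the fingers and jar_blue below 0.1 N); the robot touches nothing.
It fails at once if a bystander (bowl or bread roll) is displaced by more than 30 mm (distance of any of bowl, roll0, roll1 from where it was at the start of the episode above 0.03 m).
Of jar_red, jar_yellow, jar_green, jar_blue only 3 to 4 are there at a start; the rules pass over those that are not, and their reading is None.
At some moment in a run one of jar_red, jar_yellow, jar_green, jar_blue may be knocked a few centimetres aside while the robot is not near it.
It also fails if it takes over 210 s, if anything falls off the work surface, if the arm or the gripper's body presses on something with over 40 N, if the wrist force passes 120 N, or if a joint passes its speed limit or range.

## Working session

There is one attempt and no reset: what is moved stays moved. The work goes in short steps, each a Python script; the robot and the scene stay as the last script left them, time stands still between calls to the robot, and variables do not carry over. Pictures are saved under pics/ and viewed, at most 14 in all, crops included, and the job is handed in when it is done.

```bash
ls; mkdir -p pics; python3 - <<'E'
from plant import *
import cv2,numpy as np
for n in("top","side"):
    im,d=get_image(n); np.savez(f"{n}0.npz",im=im,d=d); cv2.imwrite(f"pics/{n}0.png",cv2.resize(im[...,::-1],(768,576)))
    c=get_calibration(n); print(n,c["intrinsics"],c["dist_coeffs"],np.round(c["world_from_camera"],3))
s=observe();print(s["time_s"],s["eef_pos"],s["tcp_rot"],s["opening"])
E
```

```text
pics
top [[472.0068037    0.         255.59576806]
 [  0.         472.0068037  184.539281  ]
 [  0.           0.           1.        ]] [-0.20091928  0.          0.          0.          0.        ] [[ 0.006 -0.981  0.195  0.294]
 [-1.    -0.003  0.011  0.007]
 [-0.011 -0.195 -0.981  1.288]
 [ 0.     0.     0.     1.   ]]
side [[401.54135286   0.         262.52692768]
 [  0.         401.54135286 188.59030266]
 [  0.           0.           1.        ]] [-0.09236057  0.          0.          0.          0.        ] [[-0.971 -0.184  0.153  0.378]
 [-0.239  0.708 -0.665  0.677]
 [ 0.014 -0.682 -0.731  0.806]
 [ 0.     0.     0.     1.   ]]
0.1 [0.18849631 0.59526327 0.20738202] [-3.13979529e+00 -2.03296964e-04  2.83482736e+00] 0.08547060465877739
```

View pics/top0.png

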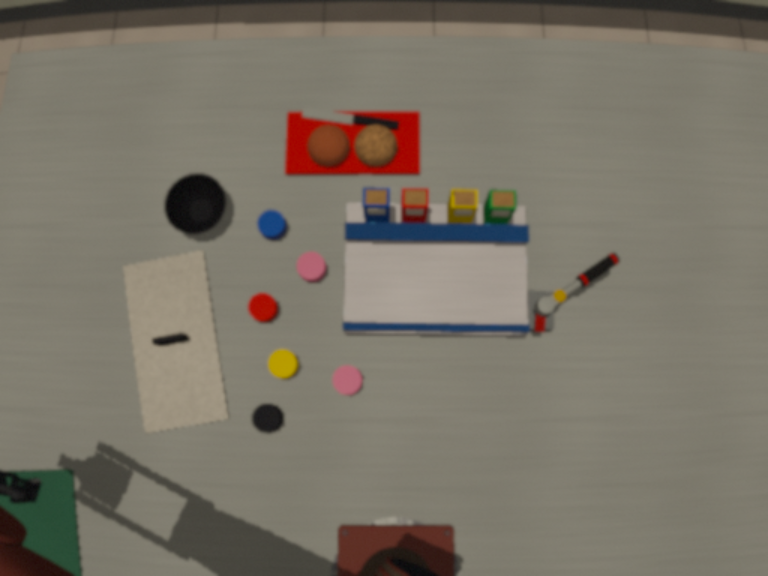

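View pics/side0.png

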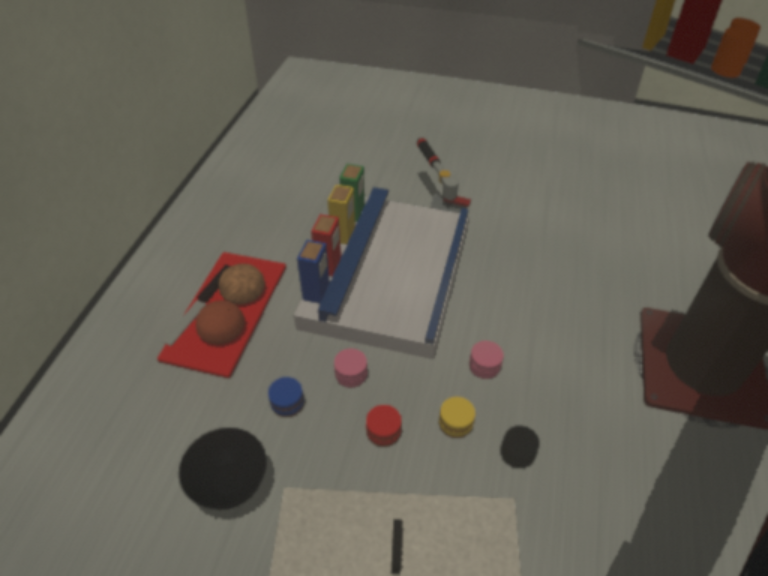

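The top view shows these, in 768-px pixels:
- The deck is the cream panel at (175,340), fin at (170,339), about 90° off.
- The riser bay is at (437,285).
- The wrench knuckle is at (560,296), with the handle pointing rear-right.
- Cartons left to right are blue, red, yellow, green.
- The jars are blue (272,225), red (263,307) and yellow (283,363). Green is absent.
- The look-alikes to leave alone are pink (311,266) and (347,380), and black (268,418).

```bash
cat > h.py <<'E'
from plant import *
import cv2,numpy as np
def rays(n,px):
    c=get_calibration(n);K=np.array(c["intrinsics"]);D=np.array(c["dist_coeffs"]);T=np.array(c["world_from_camera"])
    u=cv2.undistortPoints(np.asarray(px,float).reshape(-1,1,2),K,D).reshape(-1,2)
    return T[:3,3],np.c_[u,np.ones(len(u))]@T[:3,:3].T
def onplane(n,px,z):
    o,d=rays(n,px);return o+d*((z-o[2])/d[:,2])[:,None]
def cloud(n,d):
    v,u=np.mgrid[:384,:512];px=np.c_[u.ravel(),v.ravel()]
    o,r=rays(n,px);return (o+r*d.reshape(-1,1)).reshape(384,512,3)
def hsv(im):return cv2.cvtColor(im,cv2.COLOR_RGB2HSV)
HUE=dict(red=[(0,6),(174,180)],yellow=[(20,34)],green=[(45,85)],blue=[(102,125)])
def mask(im,col,s=110,v=50):
    h=hsv(im);m=np.zeros(h.shape[:2],bool)
    for a,b in HUE[col]:m|=(h[...,0]>=a)&(h[...,0]<=b)
    return m&(h[...,1]>=s)&(h[...,2]>=v)
def blobs(m,amin=25):
    n,l,st,c=cv2.connectedComponentsWithStats(m.astype(np.uint8));return [(st[i,4],c[i],l==i) for i in range(1,n) if st[i,4]>=amin]
E
python3 - <<'E'
from h import *
z=np.load("top0.npz");im,d=z["im"],z["d"];P=cloud("top",d)
np.set_printoptions(precision=4,suppress=True)
for col in HUE:
    for a,c,m in blobs(mask(im,col)):
        q=P[m];print(col,a,c*1.5,"med",np.median(q,0),"min",q.min(0),"max",q.max(0))
h=hsv(im);
for a,c,m in blobs((h[...,2]<45)):
    q=P[m]; print("dark",a,c*1.5,np.median(q,0))
print("deck z",np.median(P[225:235,130:135,2]),"floor",np.median(P[170:200,250:330,2]),"table",np.median(P[300:320,350:400,2]))
E
```

```text
red 2304 [352.4212 144.4017] med [0.8044 0.0831 0.0132] min [ 0.2945 -0.0446 -0.0029] max [0.8847 0.2159 1.2879]
red 201 [414.0224 208.2388] med [ 0.6446 -0.0308  0.1257] min [ 0.2945 -0.0537 -0.001 ] max [0.7069 0.0071 1.2879]
red 233 [311.6974 267.1094] med [0.561  0.1517 0.0365] min [0.5392 0.1294 0.0145] max [0.5865 0.1737 0.0469]
red 31 [613.2097 257.8548] med [ 0.5666 -0.3832  0.0961] min [ 0.5588 -0.3903  0.0907] max [ 0.5756 -0.3753  0.1007]
red 42 [583.8571 278.9286] med [ 0.53   -0.3273  0.0968] min [ 0.5191 -0.3608  0.0047] max [ 0.5406 -0.3188  0.1012]
red 323 [262.3839 306.9334] med [0.4881 0.2394 0.0365] min [ 0.4629  0.2163 -0.0045] max [0.5195 0.2751 0.0435]
red 89 [539.2247 322.8371] med [ 0.4572 -0.2525  0.0595] min [ 0.4417 -0.2635  0.0414] max [ 0.4739 -0.2438  0.0761]
red 82 [349.4268 379.2988] med [0.359  0.0792 0.037 ] min [0.3404 0.0618 0.0305] max [0.3772 0.1018 0.0426]
red 1634 [393.2424 544.9764] med [0.0713 0.0079 0.0135] min [ 0.0137 -0.101   0.0055] max [0.2945 0.1    1.2879]
red 27 [  4.8333 539.    ] med [0.1578 0.3947 0.6163] min [0.1551 0.3891 0.6093
[... 1153 characters left out ...]
 0.0487] max [0.4562 0.0912 1.2879]
dark 812 [84.75    6.9477] [ 1.6255  1.066  -0.7059]
dark 63 [226.5952   0.6905] [ 1.6261  0.5586 -0.7238]
dark 790 [680.5367   5.8139] [ 1.6266 -0.9958 -0.7072]
dark 82 [373.7744 121.3537] [0.8502 0.0469 0.0251]
dark 1188 [195.154  203.5707] [0.6886 0.3822 0.0196]
dark 119 [598.4622 268.8025] [ 0.547  -0.3551  0.0964]
dark 66 [170.5    339.1136] [0.4261 0.4057 0.0439]
dark 253 [267.5632 417.5217] [0.2909 0.2244 0.0368]
dark 389 [ 18.2661 487.8817] [0.1767 0.5352 0.3241]
dark 676 [ 25.7352 547.5422] [0.1465 0.3788 0.6066]
dark 584 [398.53   562.3022] [ 0.0645 -0.0083  0.122 ]
deck z 0.008570814483422451 floor 0.04140331549650811 table 0.0016632697109755235
```

```bash
python3 - <<'E'
from h import *
np.set_printoptions(precision=4,suppress=True)
z=np.load("top0.npz");im,d=z["im"],z["d"];P=cloud("top",d)
def rect(m,zp,n="top"):
    v,u=np.nonzero(m);q=onplane(n,np.c_[u,v],zp)[:,:2]
    r=cv2.minAreaRect((q*1000).astype(np.float32));return r
b=[x for x in blobs(mask(im,"blue"),200)]
for a,c,m in b:
    if a>400:
        zz=.068 if a>1000 else .054
        m=m&(abs(P[...,2]-zz)<.005)&(P[...,0]<.65)
        print("blue rect",rect(m,zz))
        v,u=np.nonzero(m);q=onplane("top",np.c_[u,v],zz);k=(q[:,1]>-.2)&(q[:,1]<.06)
        f=np.polyfit(q[k,1],q[k,0],1);print("line slope",f[0],"x at -.07",np.polyval(f,-.07),"y rng",np.percentile(q[:,1],[.5,99.5]))
h=hsv(im)
# fin
for a,c,m in blobs(h[...,2]<60):
    if np.hypot(*(c*1.5-[170.5,339]))<8: print("fin",a,rect(m,.044))
# deck: lighter/warmer
print("deck hsv",h[240,100],"table hsv",h[220,160])
v=h[...,2].astype(float);m=(v>v[220,160]*.5+v[240,100]*.5)
m[:150]=0;m[:,160:]=0;m=cv2.morphologyEx(m.astype(np.uint8),cv2.MORPH_CLOSE,np.ones((9,9)))
m=cv2.morphologyEx(m,cv2.MORPH_OPEN,np.ones((5,5)))
for a,c,mm in blobs(m,1000): print("deck",a,c*1.5,rect(mm,.008))
for col,zc in(("blue",.036),("red",.036),("yellow",.036)):
    for a,c,mm in blobs(mask(im,col),80):
        q=P[mm];k=abs(q[:,2]-.0365)<.004
        if k.sum()>150:
            v_,u=np.nonzero(mm);v_,u=v_[k],u[k];q=onplane("top",np.c_[u,v_],.036);(cx,cy),r=cv2.minEnclosingCircle((q[:,:2]*1000).astype(np.float32));print(col,cx,cy,r)
# carton fronts by y
for col in HUE:
    for a,c,mm in blobs(mask(im,col,90),40):
        q=P[mm];q=q[(q[:,2]>.08)&(q[:,0]>.6)&(q[:,0]<.7)]
        if len(q)>20:print("carton",col,len(q),"y mid",np.percentile(q[:,1],[3,97]).mean(),"x min",np.percentile(q[:,0],5),"ztop",q[:,2].max())
E
```

```text
blue rect ((624.8189086914062, -73.48391723632812), (322.7688903808594, 39.289588928222656), 89.42203521728516)
line slope 0.018500473141258952 x at -.07 0.6203274649180724 y rng [-0.2342  0.0875]
blue rect ((450.3431701660156, -71.5191650390625), (325.3739929199219, 9.67750358581543), 89.38451385498047)
line slope 0.005996914861964982 x at -.07 0.45062212317052325 y rng [-0.2317  0.0885]
fin 88 ((425.71307373046875, 405.5452880859375), (11.775135040283203, 59.46196365356445), 10.885773658752441)
deck hsv [ 20  49 160] table hsv [ 26  29 130]
deck 6138 [173.5545 342.2727] ((428.5121154785156, 412.3116149902344), (319.25946044921875, 159.14639282226562), 11.254999160766602)
blue 643.9671630859375 230.8704071044922 24.45524787902832
red 562.3760375976562 153.51824951171875 24.008262634277344
red 488.27978515625 241.01187133789062 26.290424346923828
yellow 385.7270812988281 200.77023315429688 25.883981704711914
carton red 157 y mid -0.031509247589562604 x min 0.643348536088677 ztop 0.1471792145257147
carton yellow 248 y mid -0.11492917076898675 x min 0.642583287581285 ztop 0.14672909311598947
carton yellow 55 y mid -0.18119179679513164 x min 0.6456540038185454 ztop 0.14634784025835246
carton green 117 y mid -0.1801839092777921 x min 0.6422145740625288 ztop 0.14612447854416666
carton blue 47 y mid 0.0341807097002737 x min 0.6439796693473779 ztop 0.14466735415892007
```

```bash
cat >> h.py <<'E'
pi=np.pi
BAY=np.array([.5405,-.073,.040])
def st(*k):
    s=observe();print(round(s["time_s"],1),np.round(s["eef_pos"],4),np.round(s["tcp_rot"],3),"F",np.round(s["ft_force"],1),"op",round(s["opening"],4),"gf",np.round(s["grasp_force"],1),*k);return s
E
python3 - <<'E'
from h import *
f=(.426,.406);o=[pi,0,1.764]
movep([*f,.12],o);gripper_to(.06)
move_l([*f,.014],.08);st()
gripper_to(0,f_grip=100);st("gripped")
move_l([*f,.20],.12);st("up")
for n in("top","side"):
    im,d=get_image(n); np.savez(f"{n}1.npz",im=im,d=d)
    cv2.imwrite(f"pics/{n}1.png",cv2.resize(im[...,::-1],(768,576)))
E
```

```text
3.2 [0.4265 0.4064 0.0147] [ 3.140e+00 -1.000e-03  1.764e+00] F [-0.3  1.2  0.6] op 0.06 gf 0.0
3.7 [0.4267 0.4064 0.0149] [ 3.14  -0.     1.764] F [ 0.5 -0.6  6.5] op 0.0081 gf 98.4 gripped
5.4 [0.4255 0.4056 0.1989] [-3.140e+00  1.000e-03  1.764e+00] F [-0.7  0.4 -5.6] op 0.0079 gf 98.1 up
```

View pics/side1.png

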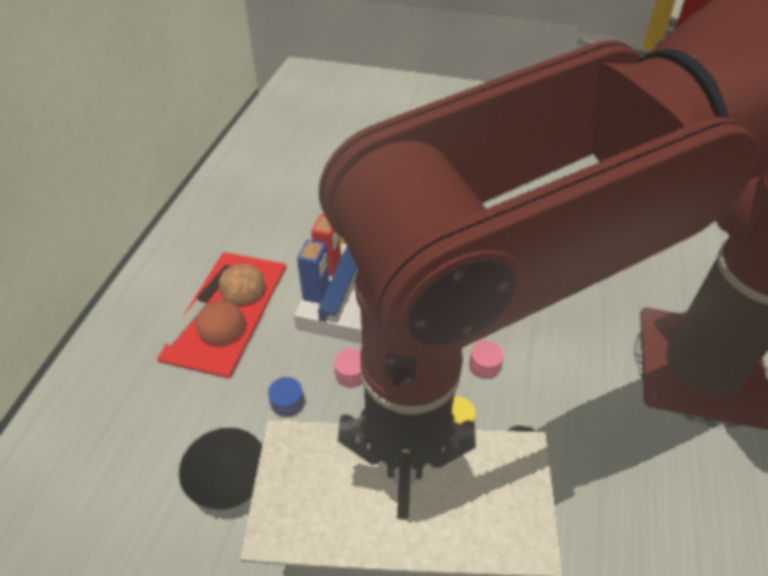

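Side view: the deck is held level, with its visible corners at (266,422), (545,432), (560,574) and (243,560). I'll locate its centre relative to the TCP from those corners.

```bash
python3 - <<'E'
from h import *
np.set_printoptions(precision=4,suppress=True)
q=onplane("side",np.array([(266,422),(545,432),(560,574),(243,560)])/1.5,.194)
print(q,q.mean(0));print([np.linalg.norm(q[i]-q[(i+1)%4]) for i in range(4)])
c=q.mean(0)[:2]-np.array([.4255,.4056]);a=1.764
print("offset in tool x (deck x):",c@[np.cos(a),np.sin(a)],"tool y:",c@[np.sin(a),-np.cos(a)])
E
```

```text
[[0.5958 0.3701 0.194 ]
 [0.2828 0.3042 0.194 ]
 [0.2547 0.4596 0.194 ]
 [0.5607 0.5218 0.194 ]] [0.4235 0.4139 0.194 ]
[np.float64(0.31983138395509697), np.float64(0.15791909906757176), np.float64(0.312287152557883), np.float64(0.15576737127364754)]
offset in tool x (deck x): 0.008560965691474461 tool y: -0.0003952902451579436
```

```bash
cat >> h.py <<'E'
E_,H_=.0075,.0149
def tcp(xr,zr,t):  # rear bottom edge of the deck in bay coords -> TCP
    c=np.array([xr-.080*np.cos(t),0,zr+.080*np.sin(t)])
    return BAY+c+H_*np.array([np.sin(t),0,np.cos(t)])-E_*np.array([np.cos(t),0,-np.sin(t)])
E
python3 - <<'E'
from h import *
t=.2;o=[pi,t,-.008]
p=tcp(.045,.12,t)
movep([.47,.15,.27],[pi,0,.8]);movep(p+[0,0,.06],[pi,0,-.008]);movep(p,o);st("tilted")
move_l(tcp(.045,.020,t),.1);st("near")
for n in("top","side"):
    im,d=get_image(n); np.savez(f"{n}2.npz",im=im,d=d)
    cv2.imwrite(f"pics/{n}2.png",cv2.resize(im[...,::-1],(768,576)))
E
```

```text
7.8 [ 0.5024 -0.0708  0.19  ] [-3.14   0.203 -0.004] F [ 0.   0.6 -4.1] op 0.0082 gf 98.5 tilted
8.9 [ 0.5034 -0.0732  0.0928] [ 3.141  0.198 -0.008] F [ 0.3 -0.3 -5. ] op 0.0081 gf 98.5 near
```

View pics/side2.png

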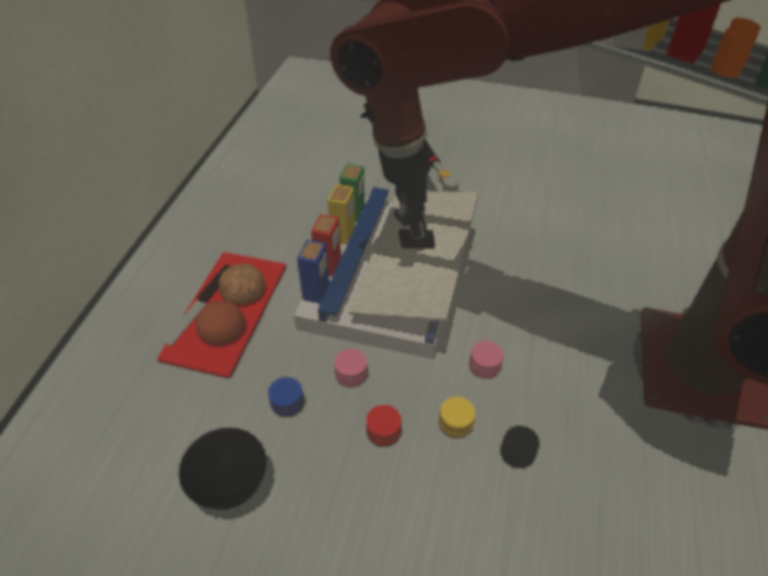

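The side view shows the deck tilted rear-down. Its rear edge is just in front of the blue lip, with the left corners at (350,313) and (443,317), and its front is over the ridge. Next: lower it, then slide it in to contact.

```bash
python3 - <<'E'
from h import *
t=.2
print("rear-left",onplane("side",[(350/1.5,313/1.5)],.064),"front-left",onplane("side",[(443/1.5,317/1.5)],.098))
print(move_l(tcp(.045,.004,t),.04,max_force=6));s=st("down")
z=s["eef_pos"][2]
p=tcp(.095,.004,t);p[2]=max(p[2],z)
print(move_l(p,.03,max_force=6));s=st("slid")
print("rear edge est",s["eef_pos"]-tcp(0,0,t))
E
```

```text
rear-left [[0.58551177 0.08507783 0.064     ]] front-left [[0.43610686 0.08436519 0.098     ]]
False
9.6 [ 0.5024 -0.0729  0.0756] [-3.141  0.201 -0.008] F [-0.5 -0.  -4.6] op 0.0081 gf 98.5 down
True
10.8 [ 0.5405 -0.0727  0.0749] [-3.141  0.203 -0.008] F [ 0.4  0.3 -5.9] op 0.0082 gf 98.5 slid
rear edge est [0.0827765 0.0002958 0.0028718]
```

```bash
python3 - <<'E'
from h import *
for t in(.2,.15,.1,.06,.03,.01,0):
    r=move_l(tcp(.080,.003*t/.2+.0005,t),.03,rotation=[pi,t,-.008],max_force=15)
    s=st(t,r)
    if r:break
E
```

```text
11.0 [ 0.5373 -0.0729  0.0752] [-3.141  0.2   -0.008] F [-0.6 -0.4 -4. ] op 0.0082 gf 98.5 0.2 False
11.3 [ 0.5355 -0.0729  0.0704] [-3.141  0.151 -0.008] F [ 0.2  0.5 -4.1] op 0.0081 gf 98.5 0.15 False
11.7 [ 0.5347 -0.073   0.0657] [-3.142  0.101 -0.008] F [-0.1  0.4 -3.6] op 0.0081 gf 98.5 0.1 False
12.0 [ 0.5338 -0.073   0.0616] [-3.141  0.061 -0.008] F [ 0.2 -0.8 -4. ] op 0.008 gf 98.5 0.06 False
12.2 [ 0.5332 -0.0729  0.0585] [-3.141  0.032 -0.008] F [ 0.4  0.5 -4.4] op 0.0083 gf 98.5 0.03 False
12.5 [ 0.533  -0.073   0.0565] [-3.141  0.011 -0.008] F [ 0.2 -1.  -4.6] op 0.0079 gf 98.5 0.01 False
12.7 [ 0.5329 -0.073   0.0553] [-3.141  0.    -0.008] F [ 0.   0.2 -5. ] op 0.008 gf 98.5 0 False
```

```bash
python3 - <<'E'
from h import *
np.set_printoptions(precision=4,suppress=True)
p=tcp(.080,0,0);print(move_l(p-[0,0,.003],.01,max_force=6));st()
gripper_to(.05);st("released");move_l(p+[0,0,.18],.15)
movep([.45,.20,.30],[pi,0,.3])
for n in("top","side"):
    im,d=get_image(n); np.savez(f"{n}3.npz",im=im,d=d)
    if n=="side":cv2.imwrite(f"pics/{n}3.png",cv2.resize(im[80:280,150:350,::-1],(600,600)))
    if n=="top":
        P=cloud(n,d);k=(P[...,2]>.03)&(P[...,2]<.065)
        for x in(.48,.50,.52,.56,.58):
            print(x,[round(float(np.median(P[...,2][(abs(P[...,0]-x)<.008)&(abs(P[...,1]-y)<.01)&k])),4) for y in(.06,.0,-.15,-.21)])
E
```

```text
True
12.9 [ 0.5332 -0.0731  0.0549] [ 3.142 -0.    -0.008] F [-0.3 -0.3  6. ] op 0.0083 gf 99.8
13.4 [ 0.5311 -0.0725  0.0528] [-3.14   0.004 -0.008] F [-0.1  0.8 -0.3] op 0.05 gf 0.0 released
0.48 [0.0487, 0.0499, 0.0481, 0.0499]
0.5 [0.0499, 0.0494, 0.0502, 0.0501]
0.52 [0.0496, 0.0497, 0.0492, 0.0489]
0.56 [0.0491, 0.0496, 0.05, 0.0495]
0.58 [0.049, 0.0496, 0.0495, 0.0503]
```

View pics/side3.png

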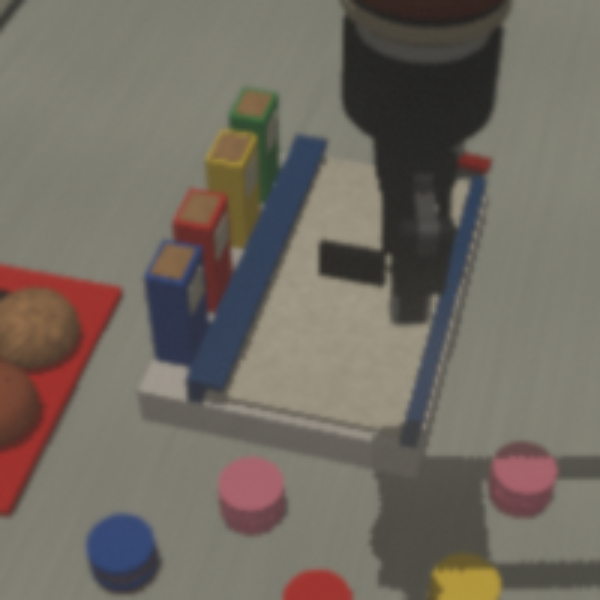

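The deck lies flat, with its surface an even 49.5 mm high everywhere and the fin at crop (352,262). Now the wrench.

```bash
cat > w.py <<'E'
from h import *
B=np.array([.484,-.2586])
def pose(phi,off,r=.115):
    p=B+r*np.array([np.cos(phi),np.sin(phi)])+off*np.array([-np.sin(phi),np.cos(phi)])
    return p
E
python3 - <<'E'
from w import *
phi=-np.deg2rad(56.3);Z=.064
gripper_to(0,f_grip=30)
p=pose(phi,.045);movep([*p,.25],[pi,0,phi+pi/2]);move_l([*p,Z],.1);st()
f0=observe()["ft_force"]
for i in range(34):
    ph=phi-.05*i
    r=move_l([*pose(ph,.0225),Z],.05,rotation=[pi,0,ph+pi/2],max_force=30)
    s=observe();F=(s["ft_force"]-f0)[:2]@[-np.sin(ph),np.cos(ph)]
    print(i,round(-.05*i,2),round(F,1),r,end="; ")
    if r or F>22:break
st()
im,d=get_image("top");np.savez("top4.npz",im=im,d=d);cv2.imwrite("pics/top4.png",cv2.resize(im[140:290,300:450,::-1],(600,600)))
E
```

```text
20.5 [ 0.5857 -0.3296  0.0648] [ 3.14  -0.     0.588] F [ 0.3 -0.   0.1] op 0.0005 gf 0.0
0 -0.0 -0.7 False; 1 -0.05 -0.3 False; 2 -0.1 -0.5 False; 3 -0.15 -0.4 False; 4 -0.2 -0.0 False; 5 -0.25 -0.3 False; 6 -0.3 0.6 False; 7 -0.35 -0.6 False; 8 -0.4 -0.1 False; 9 -0.45 -0.2 False; 10 -0.5 0.0 False; 11 -0.55 -0.8 False; 12 -0.6 -0.1 False; 13 -0.65 -0.3 False; 14 -0.7 0.0 False; 15 -0.75 0.5 False; 16 -0.8 -0.9 False; 17 -0.85 0.1 False; 18 -0.9 -0.7 False; 19 -0.95 0.7 False; 20 -1.0 0.7 False; 21 -1.05 -0.7 False; 22 -1.1 -0.6 False; 23 -1.15 0.5 False; 24 -1.2 -0.2 False; 25 -1.25 3.9 False; 26 -1.3 4.1 False; 27 -1.35 4.1 False; 28 -1.4 5.5 False; 29 -1.45 4.7 False; 30 -1.5 5.8 False; 31 -1.55 14.6 False; 32 -1.6 21.4 False; 33 -1.65 23.3 False; 29.9 [ 0.4014 -0.3433  0.0705] [-3.137 -0.024 -1.062] F [ 14.5 -18.8  11.6] op 0.0003 gf 11.0
```

View pics/top4.png

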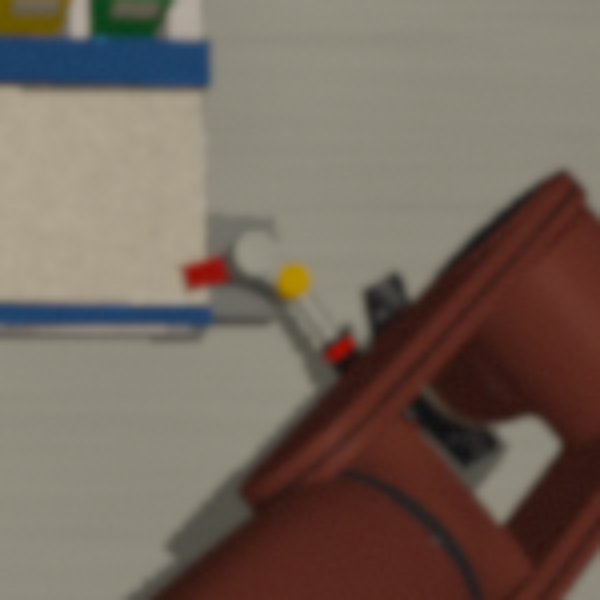

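The crop shows the dog over the deck's right edge at (205,272), the knuckle at (293,281), and the handle bent at the band (340,348). The force rose to about 5 N (trip) and then 23 N (hard stop). I'll back off and measure.

```bash
python3 - <<'E'
from w import *
np.set_printoptions(precision=4,suppress=True)
ph=-np.deg2rad(56.3)-1.65
s=observe()
move_l([*pose(ph,.06),.07],.1);s=st()
p=pose(ph,.06);move_l([*p,.25],.15)
movep([.40,.05,.32],[pi,0,.3])
im,d=get_image("top");np.savez("top5.npz",im=im,d=d);P=cloud("top",d)
cv2.imwrite("pics/top5.png",cv2.resize(im[140:290,290:440,::-1],(600,600)))
h=hsv(im)
for col in("red","yellow"):
    for a,c,m in blobs(mask(im,col),12):
        q=P[m];print(col,a,c*1.5,np.median(q,0))
m=(h[...,2]<45)
for a,c,mm in blobs(m,40):
    q=np.median(P[mm],0)
    if q[1]<-.2: print("dark",a,c*1.5,q)
E
```

```text
30.5 [ 0.4116 -0.3655  0.0685] [ 3.141  0.004 -1.062] F [-0.2 -0.7 -0.3] op 0.0003 gf 0.0
red 2295 [352.5974 144.2333] [0.8052 0.0827 0.0131]
red 184 [414.2527 209.7228] [ 0.6445 -0.0324  0.1149]
red 15200 [335.2751 413.361 ] [0.2918 0.0532 0.712 ]
red 70 [527.1643 311.6143] [ 0.4766 -0.2325  0.0602]
red 40 [576.825  340.6875] [ 0.4213 -0.3108  0.0957]
red 41 [599.1951 372.2927] [ 0.3673 -0.3489  0.095 ]
red 20 [285.375 430.125] [0.2828 0.1002 0.652 ]
yellow 281 [461.5943 206.2046] [ 0.6451 -0.1126  0.1327]
yellow 56 [502.5268 199.4732] [ 0.6556 -0.1814  0.1412]
yellow 65 [558.9231 315.0231] [ 0.4657 -0.2809  0.0949]
dark 115 [587.5174 356.8043] [ 0.3933 -0.3286  0.0961]
```

View pics/top5.png

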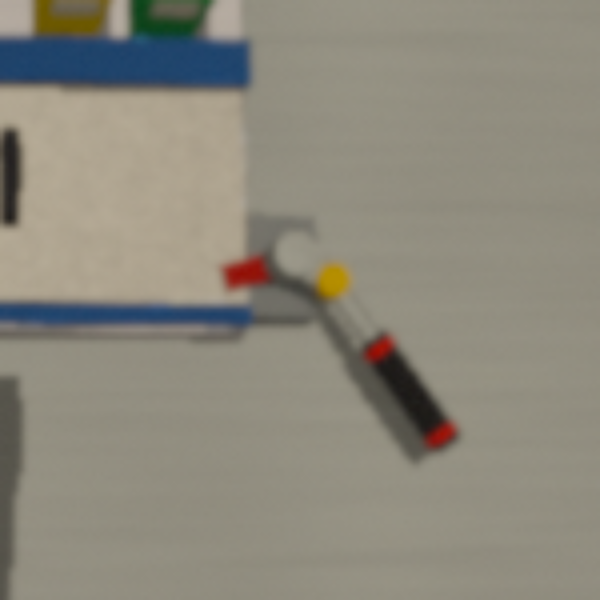

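The bolt sits at its stop: the dog is about 1.29 rad round, and the handle is bent about 0.27–0.35 rad at the knuckle. Now the jars. I'll detect them again from a clear park pose and confirm in a crop before reaching.

```bash
cat > j.py <<'E'
from h import *
TY=dict(blue=.0345,red=-.0315,yellow=-.115);TX=.530
def find(im,d,verbose=False):
    P=cloud("top",d);out={}
    for col in HUE:
        for a,c,m in blobs(mask(im,col,150 if col=="red" else 110),100):
            q=P[m];k=(abs(q[:,2]-.0365)<.006)|(abs(q[:,2]-.085)<.006);k&=q[:,0]<.75
            if k.sum()<120:continue
            z=np.median(q[k,2]);z=.036 if z<.06 else .084
            v,u=np.nonzero(m);w=onplane("top",np.c_[u[k],v[k]],z)[:,:2]
            (x,y),(e1,e2),_=cv2.minAreaRect((w*1000).astype(np.float32))
            if 40<min(e1,e2)and max(e1,e2)<62: out.setdefault(col,[]).append((x/1e3,y/1e3,z,e1,e2,*(c*1.5)))
    return out
def park(): movep([.42,-.22,.30],[pi,0,pi/2-.3])
def look(): park();im,d=get_image("top");return im,d,find(im,d)
E
python3 - <<'E'
from j import *
im,d,f=look()
for k,v in f.items():print(k,np.round(v,4))
cv2.imwrite("pics/top6.png",cv2.resize(im[120:300,90:270,::-1],(600,600)))
E
```

```text
red [[4.878000e-01 2.409000e-01 3.600000e-02 4.654690e+01 4.702110e+01
  2.624791e+02 3.071080e+02]]
yellow [[3.869000e-01 2.010000e-01 3.600000e-02 4.803260e+01 4.856210e+01
  2.825710e+02 3.634169e+02]]
blue [[6.433000e-01 2.303000e-01 3.600000e-02 4.741110e+01 4.520100e+01
  2.712374e+02 2.241304e+02]]
```

View pics/top6.png

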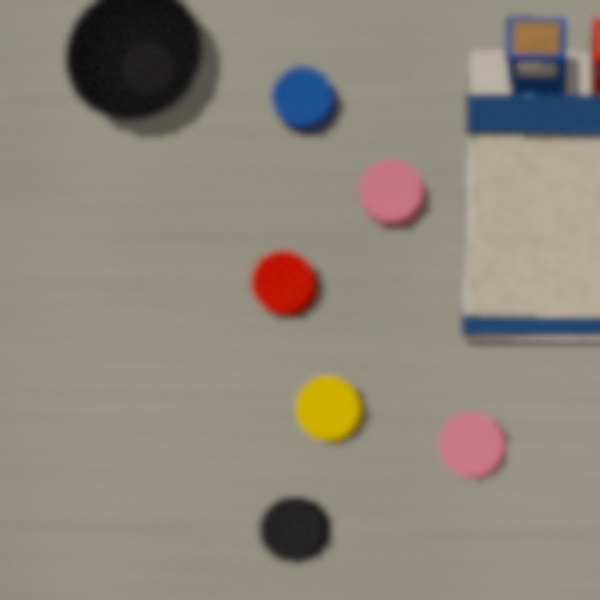

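The crop confirms red (285,284), yellow (329,408) and blue (304,98). These fit their saturated lid colours. The pink (392,192) and (472,445) and the black (295,529) are look-alikes and stay put.

```bash
cat > pp.py <<'E'
from j import *
import sys
def pick_place(col):
    im,d,f=look();c=[v for v in f.get(col,[]) if v[2]<.05]
    if len(c)!=1: print(col,"not unique/found",f);return False
    x,y=c[0][:2];print(col,"at",round(x,4),round(y,4));o=[pi,0,pi/2]
    gripper_to(.08);movep([x,y,.20],o);move_l([x,y,.09],.2)
    if move_l([x,y,.005],.06,max_force=12):st("HIT");move_l([x,y,.15],.1);return False
    gripper_to(.03,f_grip=40);s=st("grip")
    if not .044<s["opening"]<.058:print("bad grip");gripper_to(.08);move_l([x,y,.15],.1);return False
    move_l([x,y,.20],.2);movep([TX,TY[col],.20],o);move_l([TX,TY[col],.075],.12)
    print(move_l([TX,TY[col],.049],.03,max_force=5));st("set")
    gripper_to(.075);move_l([TX,TY[col],.20],.15);return True
E
python3 - <<'E'
from pp import *
print(pick_place("red"))
im,d,f=look()
for k,v in f.items():print(k,np.round(v,4).tolist())
E
```

```text
red at 0.4878 0.2409
40.4 [0.4883 0.241  0.0059] [ 3.141 -0.     1.571] F [-1.2  0.   5.8] op 0.0496 gf 40.4 grip
True
44.4 [ 0.5297 -0.0315  0.0539] [-3.141 -0.     1.571] F [-1.7 -0.1  4.5] op 0.0494 gf 42.2 set
True
red [[0.5277, -0.0293, 0.084, 47.635, 46.8829, 413.145, 280.865]]
yellow [[0.3869, 0.201, 0.036, 48.0326, 48.5061, 282.571, 363.4169]]
blue [[0.6433, 0.2303, 0.036, 47.488, 45.2008, 271.2012, 224.0918]]
```

```bash
python3 - <<'E'
from pp import *
ok=pick_place("yellow") and pick_place("blue");print(ok)
im,d,f=look()
for k,v in f.items():print(k,np.round(v,4).tolist())
cv2.imwrite("pics/top7.png",cv2.resize(im[...,::-1],(768,576)))
im,_=get_image("side");cv2.imwrite("pics/side7.png",cv2.resize(im[80:260,180:360,::-1],(600,600)))
E
```

```text
yellow at 0.3869 0.201
51.7 [0.3872 0.2011 0.0058] [ 3.141 -0.     1.571] F [-2.  -0.5  6.5] op 0.0495 gf 40.1 grip
True
56.0 [ 0.5297 -0.1149  0.0538] [-3.141 -0.     1.571] F [-1.2 -0.   4.9] op 0.0494 gf 42.3 set
blue at 0.6433 0.2303
63.1 [0.644  0.2304 0.0061] [ 3.14  -0.     1.571] F [-1.  -0.5  5.9] op 0.0493 gf 40.7 grip
True
67.0 [0.5297 0.0345 0.054 ] [-3.141 -0.     1.571] F [-1.2  0.5  5.7] op 0.0494 gf 42.3 set
True
red [[0.5075, -0.0432, 0.084, 47.5495, 49.4121, 421.0048, 292.4567]]
yellow [[0.5293, -0.114, 0.084, 50.3781, 49.8326, 460.8087, 280.6391]]
blue [[0.5275, 0.0345, 0.084, 47.6539, 44.2599, 375.4155, 280.5216]]
```

View pics/top7.png

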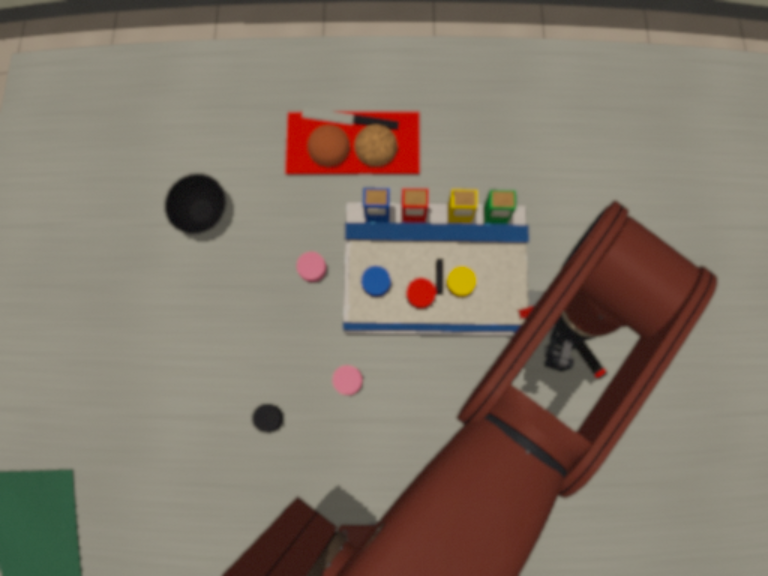

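View pics/side7.png

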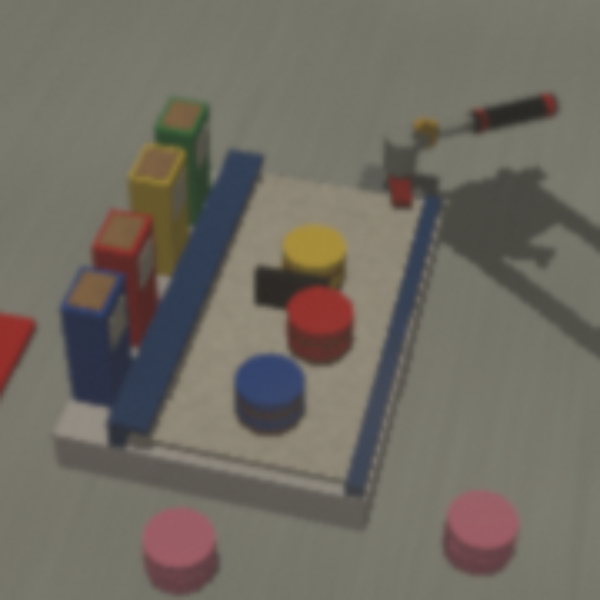

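The red jar has been knocked to (421,292) in the top view, beside the fin. All three are upright, and blue and yellow are in place. I'll regrip red on the deck and put it back.

```bash
python3 - <<'E'
from j import *
x,y=.508,-.042;o=[pi,0,pi/2]
gripper_to(.066);movep([x,y,.20],o);move_l([x,y,.10],.2)
print("hit",move_l([x,y,.055],.05,max_force=12))
gripper_to(.03,f_grip=40);s=st("grip")
assert .044<s["opening"]<.058
move_l([x,y,.13],.1);T=[TX,TY["red"]];move_l([*T,.13],.1);move_l([*T,.075],.1)
print(move_l([*T,.049],.03,max_force=5));st("set")
gripper_to(.070);move_l([*T,.20],.15)
im,d,f=look()
for k,v in f.items():print(k,np.round(v,4).tolist())
im,d=get_image("side");cv2.imwrite("pics/side8.png",cv2.resize(im[80:260,180:360,::-1],(600,600)))
E
```

```text
hit False
72.8 [ 0.5087 -0.0421  0.0561] [3.14  0.    1.571] F [0.1 0.8 4.9] op 0.0485 gf 40.4 grip
True
75.5 [ 0.5298 -0.0315  0.0561] [-3.141 -0.     1.571] F [-0.3  0.1  5.4] op 0.0485 gf 42.7 set
red [[0.5277, -0.0319, 0.084, 47.6671, 46.8396, 414.34, 280.92]]
yellow [[0.5294, -0.1139, 0.084, 49.6743, 50.5367, 460.8087, 280.6391]]
blue [[0.5275, 0.0344, 0.084, 47.7065, 44.2034, 375.4624, 280.543]]
```

View pics/side8.png

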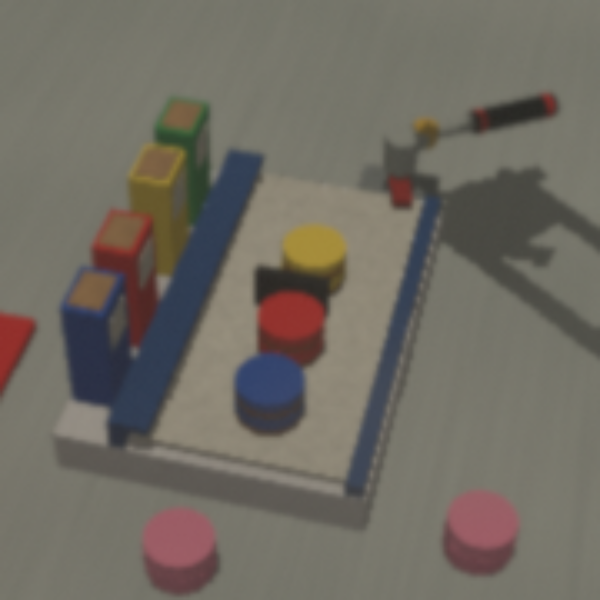

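The side crop shows all three jars upright and in line: blue (270,390), red (291,325) and yellow (314,258). The dog is over the deck and the handle is cranked, so I'm handing the job in.

```bash
python3 -c "
from plant import *
hold(.5);print(job_done())"
```

```text
the job is handed in; nothing more can be done
None
```

The job is handed in, with no verdict shown: the deck is flat in its bay, the bolt is tight and the handle tripped, and the blue, red and yellow jars stand in front of their cartons (no green jar in this run; red was re-placed after being knocked aside).

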